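# Clear the jar and hold the spring drawer open at the mark

### The job

The blue jar with the wooden lid, on the grey ring, stands in the way of the little bathroom drawer: slide it along the counter, without lifting or tipping it, into the blue ring and let go of it. Only then take the drawer by its black bar, pull it out until its front face stands over the red strip, and keep it there: the drawer closes by its own spring, so finish while still holding the bar, with the drawer still on the strip. Leave the soap bottle, the brush cup and the pill jar where they are.

Things in the scene. Friction and masses are not known exactly. Their poses are not given: they have to be found in the camera images.
- organiser: Fixed light wooden countertop box, 160 deep (x) x 200 wide (y) x 88 high mm, with one green-glass-fronted drawer. Origin: centre of its underside on the counter. Its own -x axis points out of the drawer's front, towards the robot: the drawer opens along -x of this body.
- drawer: The spring drawer; origin: centre of its black bar handle, 72 mm above the counter. Bar 100 mm long (y), 10 thick (x), 12 high, centred 50 mm in front of the drawer's face (free gap behind it 45 mm, open from above between 8 mm end arms at y = +-46 mm). Axes as the organiser's: it opens along -x, up to 135 mm. A spring pulls it shut: 5 N when shut, 0.5 N more per 10 mm.
- drawer_face (a point): Point at the middle of the drawer's front face (the outer surface of its 82 mm high green front panel), at counter height (z = 0); moves with the drawer. The organiser's top is 88 mm high, 10 mm above the bar's top. When shut it is 92 mm from the organiser's origin along the organiser's -x.
- mark_strip: Flat red strip stuck on the counter across the drawer's path, 20 mm wide in its x and 240 mm long in its y, nothing to bump into. Origin: its centre. Axes parallel to the organiser's. Its centre line lies 65 to 100 mm in front of the face of the shut drawer (that is how far the drawer must come out).
- jar: Loose squat round blue ceramic jar with a wooden lid fixed on it, 84 mm across (lid 86 mm), body and lid 46 mm high, 0.28 to 0.56 kg. On the lid is an upright cylindrical wooden knob, 24 mm across and 34 mm high, top at 80 mm. Origin: centre of its underside. Pushed high up it tips easily: hold the knob firmly and slide slowly.
- jar_knob (a point): Point on the jar's axis inside the knob, 64 mm above the jar's underside.
- grey_ring: Flat dark grey ring on the counter, 104 mm inside and 116 mm outside diameter, where the jar stands at the start, in front of the drawer. Origin: its centre. Nothing to bump into.
- blue_ring: Flat blue ring on the counter of the same size, beside the grey one, on the left or on the right: the jar's new place. Origin: its centre. Nothing to bump into.
- soap_bottle: Bystander: loose amber pump bottle with black pump, 64 mm across, 169 mm high, on the side of the grey ring away from the blue ring. Origin: centre of its underside.
- brush_cup: Bystander: loose white cup with two toothbrushes, 76 mm across, brushes up to 172 mm high, beside the organiser. Origin: centre of its underside.
- pill_jar: Bystander: loose amber jar with white cap, 48 mm across, 85 mm high, beside the organiser. Origin: centre of its underside.
Mind the look-alikes: they are no part of the job. Of the things that look like the jar, take the one that is farthest from the robot's base at the start.

How it is judged (in metres and radians):
On the way:
1. the jar stands in the blue ring, let go, while the drawer is still shut (horizontal distance between jar and blue_ring below 0.015 m and height (world z) of jar below 0.006 m and angle between jar's own z axis and vertical below 0.1 rad and contact force between the fingers and jar below 0.2 N and x of drawer_face in the frame of organiser above -0.112 m), for 0.2 s.
At the end, for the whole second after the job is handed in: Drawer face still and within 11 mm of the strip's centre line, held by the fingers on the bar (over 2 N), not propped by the jar; jar upright on the counter, let go, within 15 mm of the blue ring's centre; bystanders within 30 mm of where they started (x of drawer_face in the frame of mark_strip between -0.011 and 0.011 m and contact force between the fingers and drawer above 2 N and contact force between jar and drawer below 0.2 N and linear speed of drawer below 0.01 m/s and horizontal distance between jar and blue_ring below 0.015 m and height (world z) of jar below 0.006 m and angle between jar's own z axis and vertical below 0.1 rad and contact force between the fingers and jar below 0.2 N and distance of each of soap_bottle, brush_cup, pill_jar from where it was at the start of the episode below 0.03 m); the arm keeps its last pose, push and grip.
It fails at once if the jar lifted off the counter (more than 10 mm) (height (world z) of jar above 0.01 m).
It fails at once if the jar tipped (more than 0.3 rad) (angle between jar's own z axis and vertical above 0.3 rad).
It fails at once if soap bottle knocked over or shoved more than 30 mm (distance of soap_bottle from where it was at the start of the episode above 0.03 m or angle between soap_bottle's own z axis and vertical above 0.3 rad).
It fails at once if brush cup knocked over or shoved more than 30 mm (distance of brush_cup from where it was at the start of the episode above 0.03 m or angle between brush_cup's own z axis and vertical above 0.3 rad).
It fails at once if pill jar knocked over or shoved more than 30 mm (distance of pill_jar from where it was at the start of the episode above 0.03 m or angle between pill_jar's own z axis and vertical above 0.3 rad).
It also fails if it takes over 48 s, if anything falls off the work surface, if the arm or the gripper's body presses on something with over 40 N, if the wrist force passes 120 N, or if a joint passes its speed limit or range.

### The arm

A 6-joint arm with a two-finger parallel gripper is mounted at the origin on the work surface. World frame = base frame: x ahead of the robot, y to its left, z up, the work surface at z = 0. Lengths are in mm, angles in degrees, forces in N, time in s.
With the tool pointing down it reaches from about 350 to 850 mm from the base axis. Payload 8.1 kg.
Tool frame: the origin (TCP) lies between the finger pads; the fingertips stand 22 mm ahead of it and the grasp point (between the pads) lies 3 mm ahead of it; z points along the fingers, y is the direction in which the jaws open and shut (so a half turn about z gives the same grasp; the last joint's range is limited). The gripper opens to 85 mm and grips with 20 to 120 N. Pads are 22 mm wide; open, the fingers measure 114 mm over their backs; the gripper's body (76 mm by 85 mm) begins 54 mm behind the grasp point. The pads swing forward as they close: fully open they stand 13 mm farther back than shut.
Start: joints at [-4.893, 7.471, 85.268, -0, 87.261, -4.893], TCP at [600.005, 0.022, 253.292] pointing down, gripper open.
Joint ranges: [-169.43, 169.43], [-51.17, 129.36], [1.28, 143.12], [-76.62, 256.62], [0, 156.53], [-152.29, 152.29]. Speed limits (degrees/s): [136.94, 136.94, 159.86, 180, 180, 180].

### API

Orientations are given as [roll, pitch, yaw] about the fixed x, y, z axes, in that order (R = Rz(yaw) Ry(pitch) Rx(roll)).
In Python, from bench import r gives the robot as it stands.
- The arm moves only by the tool drive_tool, never from a script. Its argument "moves" is a list of rows, each a list of 2 entries, a list of its own where there are three numbers: the shift along the world's x, y, z in mm, then the turn about the world's z in degrees. A call has exactly 8 rows; each row is the pose to reach, as a shift and turn from the pose commanded when the call began; what a row does not reach only later rows make up. A row lasts 1/12 s, in which the tool goes at most 41.7 mm and 7.16 degrees, less where a joint would pass 70% of its speed; a pose out of reach is approached as far as the arm can. A call with a gripper value outside its range is refused whole. "fingers" is the finger opening in mm, from 0 to 85.4, set as the call begins (left out, the last holds). The fingers move at their own pace and stop on an object; "squeeze" is the grip in N (left out, the last holds). Time passes only in rows, so rows that repeat a pose let the fingers close, or fill a call up. It gives the time, the measured TCP pose, the force and the opening at its end, in the units of the state.
- r.sense(): the state, without advancing time (a new reading comes with each control period).
- r.snapshot(name): name is "scene" or "side" or "wrist"; returns a dict with "pixels" (400x640x3 uint8, red, green, blue), "camera_matrix" (3x3 intrinsics, pixels), "xyz" and "orientation" of the camera in the world. Camera axes: x right, y down, z forward; pixel columns grow to the right and rows downward; lengths in mm; the calibration is good to about 2 mm. A picture is of the moment at which its call begins. There is no depth.
- r.hand_in(): hands the job in, once; it reports no verdict.
The state is a dict: "time": time; "joint_pos": joint angles; "qd": joint speeds; "joint_efforts": joint torques, N m; "tool_pos": TCP position; "tcp_rot": TCP orientation; "ft_force": force on the tool from outside, world axes, zero at the start; "wrist_torque": the same for the moment, N m; "finger_gap": finger opening in mm.
Only numpy, scipy, OpenCV 4.12 (cv2) and the standard library are available. Lean on these libraries where they do the work, as an engineer would, in place of code of your own. Each camera call takes 0.05 s, during which the arm holds its last target.

## Working session

There is one attempt and no reset: what is moved stays moved. The work goes in short steps, Python scripts to look and compute and a tool call to move; the robot and the scene stay as the last step left them, time stands still between calls to the robot, and variables do not carry over. Pictures are saved under pics/ and viewed, and the job is handed in when it is done.

Besides the shell and the picture viewer there is one more tool, called after "Call:" by a JSON object that holds its "fn" and its "kwargs", one argument or row to a line. drive_tool: Moves the arm, as the interface text tells. Its arguments: {"type":"object","properties":{"moves":{"type":"array","items":{"type":"array"}},"fingers":{"type":"number"},"squeeze":{"type":"number"}},"required":["moves"]}

```bash
mkdir -p pics; ls
cat > h.py <<'E'
import numpy as np,cv2
from bench import r
def snap(n,f):
    s=r.snapshot(n); cv2.imwrite('pics/'+f+'.png',cv2.cvtColor(s['pixels'],cv2.COLOR_RGB2BGR))
    import pickle; pickle.dump(s,open('pics/'+f+'.pkl','wb')); return s
E
python3 - <<'E'
from h import *
for n in ['scene','side','wrist']:
    s=snap(n,n+'0'); print(n,s['camera_matrix'],s['xyz'],s['orientation'])
print(r.sense())
E
```

```text
pics
scene [[443.85834899   0.         316.54135232]
 [  0.         443.85834899 198.00993468]
 [  0.           0.           1.        ]] [891.65871534 451.03868169 619.34230454] [-133.7830259    -0.25384906  141.59619014]
side [[422.14532636   0.         311.64962501]
 [  0.         422.14532636 202.88635336]
 [  0.           0.           1.        ]] [117.69842306 480.00196219 542.94420956] [-126.81319592   -0.72726043 -136.5957046 ]
wrist [[293.96160173   0.         322.43064597]
 [  0.         293.96160173 199.28721353]
 [  0.           0.           1.        ]] [600.85558045  66.55041357 372.95887995] [1.64751007e+02 6.95564755e-02 1.56107126e-02]
{'time': 0.15, 'joint_pos': array([-4.89504759e+00,  7.50366359e+00,  8.53152299e+01, -3.73432385e-04,
        8.72617810e+01, -4.89260405e+00]), 'qd': array([-0.05051793, -0.2188326 , -0.19042945, -0.04256839, -0.03061676,
       -0.01528035]), 'joint_efforts': array([ 1.01583330e-03, -5.70061326e+01, -5.01160097e+01, -1.39109225e-04,
        9.69119486e-03, -7.10949371e-05]), 'tool_pos': array([5.99608646e+02, 3.28007940e-02, 2.52498366e+02]), 'tcp_rot': array([-1.79919588e+02, -6.50896769e-03,  8.99975700e+01]), 'ft_force': array([0.16565202, 0.17436622, 0.46910253]), 'wrist_torque': array([0.0457936 , 0.02906177, 0.02765777]), 'finger_gap': 85.8126393535488}
```

View pics/scene0.png

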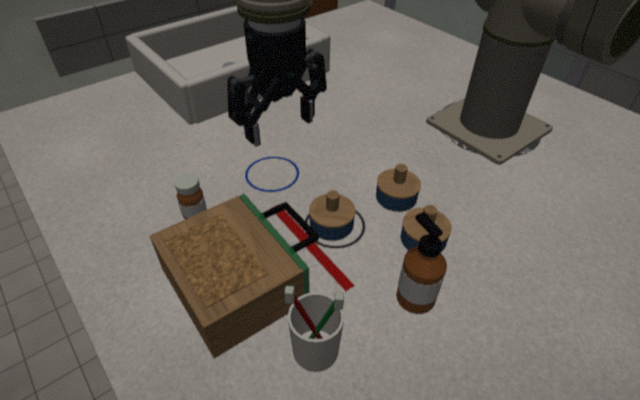

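View pics/side0.png

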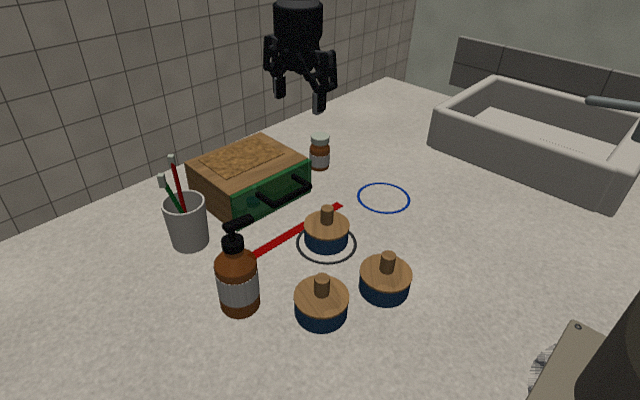

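View pics/wrist0.png

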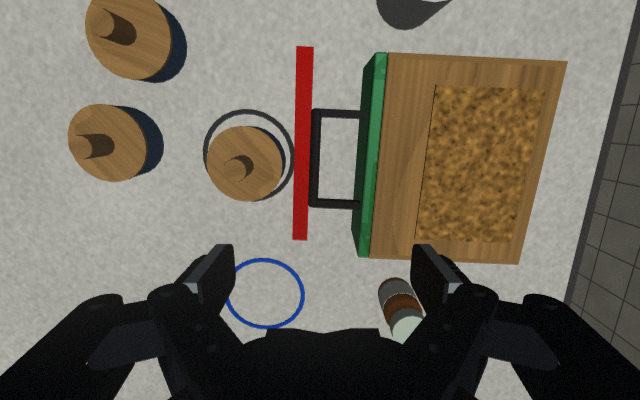

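Three look-alike blue jars: wrist (243,162) on the grey ring, (107,143), and (128,35); scene (332,212), (398,188), (426,230). Wanted is the one on the grey ring, the farthest from the base (scene 332,212; side 327,230). I'll confirm it in a crop and measure.

```bash
cat >> h.py <<'E'
from scipy.spatial.transform import Rotation as Ro
def ray(s,uv):
    d=np.linalg.inv(s['camera_matrix'])@np.array([uv[0],uv[1],1.]); return Ro.from_euler('xyz',s['orientation'],degrees=True).as_matrix()@d
def cast(s,uv,z):
    d=ray(s,uv); c=np.array(s['xyz']); return c+d*(z-c[2])/d[2]
def proj(s,p):
    R=Ro.from_euler('xyz',s['orientation'],degrees=True).as_matrix(); q=s['camera_matrix']@(R.T@(np.array(p)-s['xyz'])); return q[:2]/q[2]
def masks(s):
    im=s['pixels']; h=cv2.cvtColor(im,cv2.COLOR_RGB2HSV); return h
def contours(m,a=60):
    c,_=cv2.findContours(m.astype(np.uint8),cv2.RETR_EXTERNAL,cv2.CHAIN_APPROX_NONE); return sorted([x for x in c if cv2.contourArea(x)>a],key=cv2.contourArea,reverse=True)
def circ(P):
    A=np.c_[2*P[:,:2],np.ones(len(P))]; x=np.linalg.lstsq(A,(P[:,:2]**2).sum(1),rcond=None)[0]; return x[0],x[1],np.sqrt(x[2]+x[0]**2+x[1]**2)
E
python3 - <<'E'
from h import *
import pickle
for n in ['scene','side','wrist']:
    s=pickle.load(open(f'pics/{n}0.pkl','rb')); h=masks(s)
    H,S,V=[h[...,i].astype(int) for i in range(3)]
    print(n)
    red=((H<6)|(H>174))&(S>180)&(V>90)
    for c in contours(red,200):
        b=cv2.boxPoints(cv2.minAreaRect(c)); P=np.array([cast(s,p,0)[:2] for p in c[:,0]]).astype(np.float32); rr=cv2.minAreaRect(P); print(' red',b.mean(0).round(),rr)
    bl=(H>105)&(H<125)&(S>120)&(V>50)
    for c in contours(bl,200):
        P=np.array([cast(s,p,0)[:2] for p in c[:,0]]); print(' blue',c[:,0].mean(0).round(),len(c),np.round(circ(P),1))
    wood=(H>8)&(H<20)&(S>80)&(V>70)
    for c in contours(wood,200)[:8]:
        P=np.array([cast(s,p,46)[:2] for p in c[:,0]]); (x,y),rad=cv2.minEnclosingCircle(P.astype(np.float32)); print(' wood',c[:,0].mean(0).round(),np.round(circ(P),1),round(x,1),round(y,1),round(rad,1))
    gr=(H>60)&(H<85)&(S>80)
    for c in contours(gr,200)[:2]: print(' green',cv2.boxPoints(cv2.minAreaRect(c)).round().tolist())
s=pickle.load(open('pics/scene0.pkl','rb'))['pixels'][130:270,230:470,::-1]
t=pickle.load(open('pics/side0.pkl','rb'))['pixels'][160:320,240:440,::-1]
a=cv2.resize(s,(600,350),interpolation=3); cv2.imwrite('pics/crop.png',a)
w=pickle.load(open('pics/wrist0.pkl','rb'))['pixels'][40:260,180:430,::-1]
cv2.imwrite('pics/cropw.png',cv2.resize(w,(680,598),interpolation=3))
E
```

```text
scene
 red [330. 266.] ((576.2382202148438, 92.07902526855469), (112.98762512207031, 16.202165603637695), 87.05047607421875)
 red [292. 225.] ((570.42431640625, -25.17990493774414), (83.31015014648438, 16.432857513427734), 87.80398559570312)
 wood [222. 260.] [721.6  -8.4 111.5] 720.7 -8.5 135.8
 wood [332. 210.] [513.9  23.7  41.9] 512.4 21.6 46.1
 wood [398. 182.] [363.2  45.6  42.7] 360.1 42.6 49.9
 wood [427. 222.] [406.  154.1  35.9] 404.5 152.5 46.0
 wood [426. 264.] [475.6 213.2  28.7] 472.6 210.0 33.8
 green [[240.0, 196.0], [253.0, 188.0], [318.0, 283.0], [305.0, 292.0]]
side
 red [279. 240.] ((574.3743896484375, 74.14967346191406), (133.0205841064453, 18.179771423339844), 87.23786163330078)
 blue [383. 198.] 121 [ 513.8 -176.8   56.1]
 wood [245. 162.] [787.7 -20.6 110.9] 787.4 -21.0 137.9
 wood [321. 296.] [398.6 153.1  42.2] 399.2 151.9 44.9
 wood [386. 272.] [356.8  43.2  42.7] 359.4 41.2 47.8
 wood [326. 225.] [504.1  23.5  37.5] 505.4 21.6 43.2
 wood [235. 263.] [546.1 201.9  31. ] 549.0 200.2 35.5
 green [[223.0, 199.0], [309.0, 158.0], [323.0, 188.0], [238.0, 229.0]]
wrist
 red [302. 143.] ((574.3959350585938, 28.127471923828125), (239.114990234375, 19.656076431274414), 87.3406753540039)
 blue [269. 294.] 357 [ 516.2 -177.4   55.4]
 wood [460. 156.] [754.1  16.2 117.6] 753.8 14.1 146.1
 wood [128.  35.] [405.9 145.8  40.2] 405.8 148.8 42.4
 wood [107. 142.] [364.   40.5  41.8] 363.8 40.8 42.8
 wood [244. 163.] [512.9  17.8  41.7] 512.9 17.7 42.5
 green [[346.0, 255.0], [365.0, 51.0], [387.0, 53.0], [369.0, 257.0]]
```

View pics/crop.png

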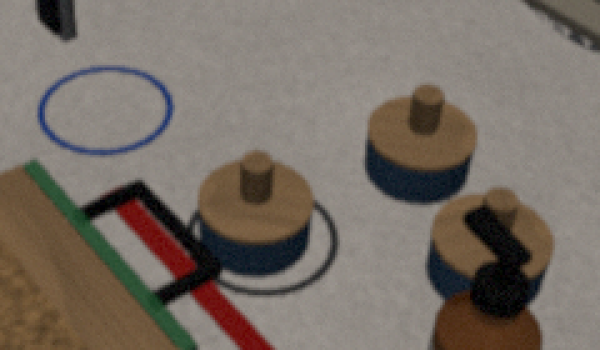

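View pics/cropw.png

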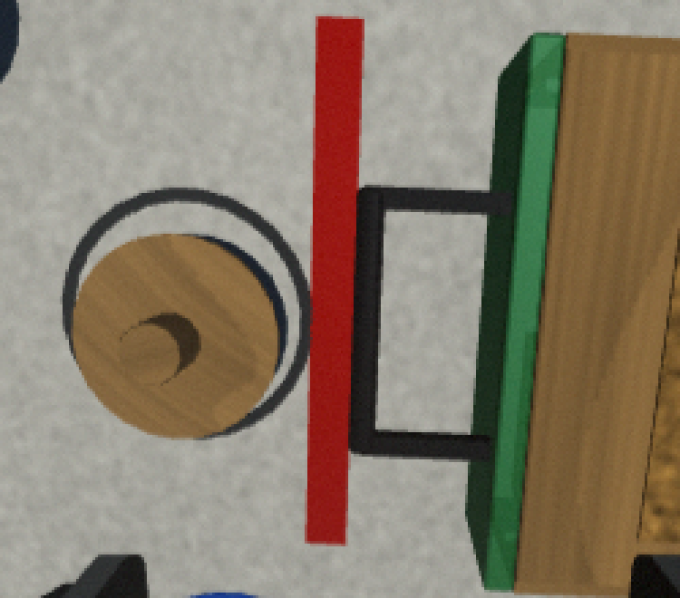

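The crop confirms it: the jar in the grey ring beside the drawer bar is the target (wrist knob top at about (237,169), bar centre about (315,158)). Next, the knob and bar positions.

Run:
```python
from h import *
import pickle
s=pickle.load(open('pics/wrist0.pkl','rb'));a=pickle.load(open('pics/scene0.pkl','rb'));b=pickle.load(open('pics/side0.pkl','rb'))
print('knob w',cast(s,(237,169.4),80))
# scene crop knob top (256,157)/2.5+(230,130)
print('knob sc',cast(a,(230+256/2.5,130+158/2.5),80)); print('knob side',cast(b,(327,208),80))
for p in [(357,187),(383,187),(350,453),(377,453)]: print('bar',cast(s,(180+p[0]/2.72,40+p[1]/2.72),78).round(1))
for p in [(533,34),(565,34),(485,588),(515,588)]: print('panel top',cast(s,(180+p[0]/2.72,40+p[1]/2.72),82).round(1))
c=[(383,0),]
# objects
print('soap',cast(a,(417,306),0),cast(b,(240,310),0)); print('cup',cast(a,(315,362),0),cast(b,(190,245),0)); print('pill',cast(a,(197,215),0),cast(b,(319,166),0),cast(s,(390,290),0))
h=masks(a);H,S,V=[h[...,i].astype(int) for i in range(3)]
m=(H>105)&(H<125)&(S>100)&(V>40); m[:150]=0;m[196:]=0;m[:,:240]=0;m[:,305:]=0
p=np.argwhere(m)[:,::-1]; P=np.array([cast(a,q,0)[:2] for q in p]); print('blue ring scene',len(p),circ(P))
# grey ring in wrist
h=masks(s);V=h[...,2]; m=(V<80); m[:100]=0;m[212:]=0;m[:,:198]=0;m[:,297:]=0
p=np.argwhere(m)[:,::-1];P=np.array([cast(s,q,0)[:2] for q in p]);c0=np.array([520,25]);
d=np.hypot(*(P-c0).T);k=(d>46)&(d<64);print('grey',k.sum(),circ(P[k]))
```

```text
knob w [514.61623549  17.78116125  80.        ]
knob sc [510.36684087  19.23710056  80.        ]
knob side [508.13165318  18.36967823  80.        ]
bar [589.8  76.2  78. ]
bar [598.9  76.2  78. ]
bar [586.1 -21.7  78. ]
bar [596.5 -21.7  78. ]
panel top [648.8 124.6  82. ]
panel top [659.4 124.6  82. ]
panel top [639.4 -76.6  82. ]
panel top [651.3 -76.6  82. ]
soap [ 5.16950981e+02  2.43157868e+02 -1.13686838e-13] [496.70884023 235.96593078   0.        ]
cup [704.12250056 215.26495182   0.        ] [684.06449299 204.70814564   0.        ]
pill [ 699.62509439 -159.35360042    0.        ] [ 701.26569269 -173.05063395    0.        ] [ 697.45429081 -170.02238733    0.        ]
blue ring scene 169 (np.float64(515.2701552231138), np.float64(-173.51834950074863), np.float64(54.97759622616205))
grey 449 (np.float64(508.2843082289692), np.float64(21.094238801078973), np.float64(55.1808100933933))
```

Call:
{"fn": "drive_tool", "kwargs": {
  "moves": [
    [[-11, 2, -6], -7],
    [[-22, 4, -12], -14],
    [[-33, 7, -19], -21],
    [[-44, 9, -25], -28],
    [[-55, 11, -31], -35],
    [[-66, 14, -38], -42],
    [[-77, 16, -44], -49],
    [[-88, 18, -50], -56]
  ],
  "fingers": 55,
  "squeeze": 60
}}

```text
time: 0.82
tool_pos: [511.2, 18.2, 202.6]
tcp_rot: [-180.0, 0.0, 33.7]
ft_force: [0.9, -0.2, 0.8]
finger_gap: 54.9
```

Call:
{"fn": "drive_tool", "kwargs": {
  "moves": [
    [[0, 0, -10], -7],
    [[0, 0, -20], -14],
    [[0, 0, -30], -21],
    [[0, 0, -40], -28],
    [[0, 0, -50], -34],
    [[0, 0, -60], -34],
    [[0, 0, -60], -34],
    [[0, 0, -60], -34]
  ]
}}

```text
time: 1.48
tool_pos: [511.4, 18.1, 142.5]
tcp_rot: [-180.0, 0.1, 0.2]
ft_force: [-0.4, 0.4, 0.5]
finger_gap: 55.1
```

Run:
```python
from h import *
print({k:np.round(v,1) for k,v in r.sense().items()})
s=snap('wrist','w1'); print(proj(s,(511.5,18.3,80)),proj(s,(511.5,18.3,46)))
snap('side','s1')
s=snap('scene','sc1')
```

```text
{'time': np.float64(1.5), 'joint_pos': array([ -3.7,  -1.4, 106.3,   0. ,  75.2,  86.1]), 'qd': array([ 0. , -0.8, -1.4,  0. ,  0.3,  0.7]), 'joint_efforts': array([ -0. , -45.1, -46.3,  -0. ,  -0.1,   0.1]), 'tool_pos': array([511.4,  18.1, 142.5]), 'tcp_rot': array([-1.8e+02,  1.0e-01,  2.0e-01]), 'ft_force': array([-0.4,  0.4,  0.5]), 'wrist_torque': array([0., 0., 0.]), 'finger_gap': np.float64(55.1)}
[322.10855347 224.79818375] [322.12602534 209.51372731]
```

View pics/w1.png

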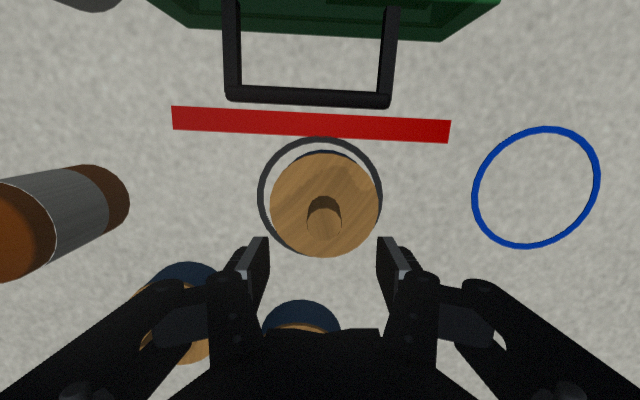

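View pics/s1.png

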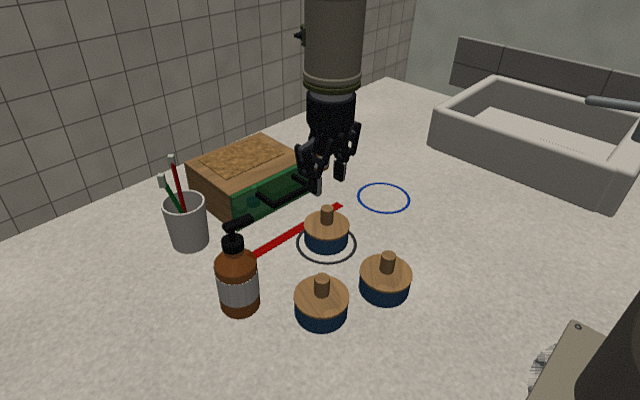

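The wrist view shows the knob top at (323,222), midway between the fingers, matching my prediction (322,225). I'm descending.

Call:
{"fn": "drive_tool", "kwargs": {
  "moves": [
    [[1, 0, -12], 0],
    [[1, 0, -24], 0],
    [[1, 0, -36], 0],
    [[1, 0, -46], 0],
    [[1, 0, -55], 0],
    [[1, 0, -62], 0],
    [[1, 0, -67], 0],
    [[1, 0, -67], 0]
  ]
}}

```text
time: 2.3
tool_pos: [512.1, 18.1, 74.7]
tcp_rot: [-180.0, 0.1, 0.0]
ft_force: [0.1, -0.0, 0.4]
finger_gap: 55.0
```

Run:
```python
from h import *
import pickle
s=pickle.load(open('pics/w1.pkl','rb'));h=masks(s);H,S,V=[h[...,i].astype(int) for i in range(3)]
bl=(H>105)&(H<125)&(S>120)&(V>50)
for c in contours(bl,200):
    P=np.array([cast(s,p,0)[:2] for p in c[:,0]]); print(' blue',c[:,0].mean(0).round(),np.round(circ(P),1))
wood=(H>8)&(H<20)&(S>80)&(V>70)
for c in contours(wood,200)[:4]:
    P=np.array([cast(s,p,46)[:2] for p in c[:,0]]);print(' wood',c[:,0].mean(0).round(),np.round(circ(P),1))
snap('wrist','w2')
snap('side','s2')
```

```text
blue [536. 187.] [ 516.2 -177.5   57.9]
 wood [323. 205.] [513.1  17.2  41.7]
 wood [ 12. 242.] [483.1 271.2  25.8]
 wood [195. 352.] [378.4 133.   13.7]
```

View pics/w2.png

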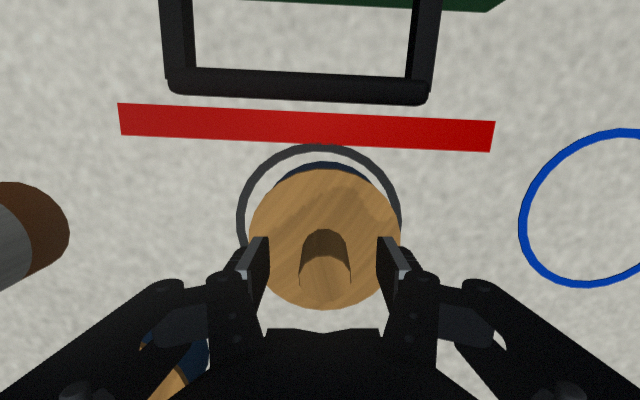

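View pics/s2.png

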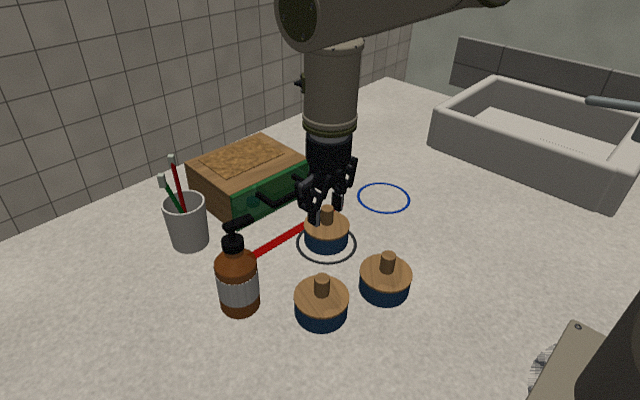

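The knob at (325,270) sits between the pads, on the axis. Closing now.

Call:
{"fn": "drive_tool", "kwargs": {
  "moves": [
    [[0, 0, 0], 0],
    [[0, 0, 0], 0],
    [[0, 0, 0], 0],
    [[0, 0, 0], 0],
    [[0, 0, 0], 0],
    [[0, 0, 0], 0],
    [[0, 0, 0], 0],
    [[0, 0, 0], 0]
  ],
  "fingers": 5,
  "squeeze": 70
}}

```text
time: 3.07
tool_pos: [513.6, 17.8, 77.1]
tcp_rot: [180.0, -0.1, -0.0]
ft_force: [-0.7, -1.4, 7.0]
finger_gap: 21.8
```

Call:
{"fn": "drive_tool", "kwargs": {
  "moves": [
    [[0, -1, 0], 0],
    [[0, -3, 0], 0],
    [[0, -5, 0], 0],
    [[0, -8, 0], 0],
    [[0, -11, 0], 0],
    [[0, -14, 0], 0],
    [[0, -17, 0], 0],
    [[0, -20, 0], 0]
  ]
}}

```text
time: 3.73
tool_pos: [513.7, -0.9, 77.0]
tcp_rot: [-179.9, -0.1, 0.0]
ft_force: [-0.6, 5.8, 6.1]
finger_gap: 21.6
```

Run:
```python
from h import *
print(r.sense()['finger_gap'],r.sense()['wrist_torque'])
snap('wrist','w3')
```

```text
21.6176845708916 [1.17639118 0.03097786 0.02990517]
```

View pics/w3.png

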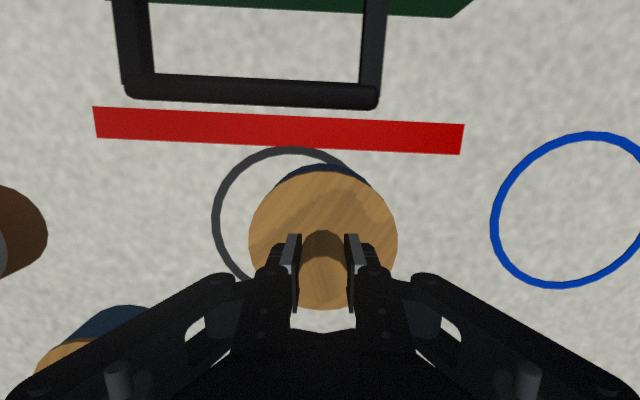

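Held, moving with the jar (lid centre at about (323,240)). Continuing to slide.

Call:
{"fn": "drive_tool", "kwargs": {
  "moves": [
    [[0, -4, 0], 0],
    [[0, -8, 0], 0],
    [[0, -12, 0], 0],
    [[0, -16, 0], 0],
    [[1, -20, 0], 0],
    [[1, -24, 0], 0],
    [[1, -28, 0], 0],
    [[1, -32, 0], 0]
  ]
}}

```text
time: 4.45
tool_pos: [514.7, -32.8, 77.0]
tcp_rot: [-179.9, -0.1, 0.0]
ft_force: [-0.2, 6.3, 6.8]
finger_gap: 21.7
```

Call:
{"fn": "drive_tool", "kwargs": {
  "moves": [
    [[0, -4, 0], 0],
    [[0, -8, 0], 0],
    [[0, -12, 0], 0],
    [[0, -16, 0], 0],
    [[0, -20, 0], 0],
    [[0, -24, 0], 0],
    [[0, -28, 0], 0],
    [[0, -32, 0], 0]
  ]
}}

```text
time: 5.12
tool_pos: [514.7, -64.9, 77.0]
tcp_rot: [-179.9, -0.1, 0.0]
ft_force: [-0.6, 7.2, 6.3]
finger_gap: 22.1
```

Call:
{"fn": "drive_tool", "kwargs": {
  "moves": [
    [[0, -4, 0], 0],
    [[0, -8, 0], 0],
    [[0, -12, 0], 0],
    [[0, -16, 0], 0],
    [[1, -20, 0], 0],
    [[1, -24, 0], 0],
    [[1, -28, 0], 0],
    [[1, -32, 0], 0]
  ]
}}

```text
time: 5.78
tool_pos: [515.8, -96.8, 77.1]
tcp_rot: [-179.9, -0.1, 0.0]
ft_force: [0.6, 7.2, 6.2]
finger_gap: 21.9
```

Call:
{"fn": "drive_tool", "kwargs": {
  "moves": [
    [[0, -4, 0], 0],
    [[0, -8, 0], 0],
    [[0, -12, 0], 0],
    [[0, -16, 0], 0],
    [[0, -20, 0], 0],
    [[0, -24, 0], 0],
    [[0, -28, 0], 0],
    [[0, -32, 0], 0]
  ]
}}

```text
time: 6.45
tool_pos: [515.8, -128.8, 77.1]
tcp_rot: [-179.9, -0.1, 0.0]
ft_force: [-0.5, 6.4, 7.4]
finger_gap: 21.6
```

Call:
{"fn": "drive_tool", "kwargs": {
  "moves": [
    [[0, -4, 0], 0],
    [[0, -8, 0], 0],
    [[0, -12, 0], 0],
    [[0, -16, 0], 0],
    [[0, -20, 0], 0],
    [[0, -24, 0], 0],
    [[0, -28, 0], 0],
    [[0, -32, 0], 0]
  ]
}}

```text
time: 7.12
tool_pos: [515.8, -160.8, 77.0]
tcp_rot: [-179.9, -0.1, 0.0]
ft_force: [-0.7, 7.7, 7.3]
finger_gap: 22.0
```

Run:
```python
from h import *
print(r.sense()['tool_pos'],r.sense()['ft_force'])
s=snap('wrist','w4');h=masks(s);H,S,V=[h[...,i].astype(int) for i in range(3)]
bl=(H>105)&(H<125)&(S>120)&(V>50); bl[:, :]&=True
p=np.argwhere(bl)[:,::-1];P=np.array([cast(s,q,0)[:2] for q in p]);d=np.hypot(*(P-[516,-177.3]).T);k=(d>50)&(d<62);print('ring',k.sum(),circ(P[k]))
wood=(H>8)&(H<20)&(S>80)&(V>70)
for c in contours(wood,200)[:3]:
    P=np.array([cast(s,p,46)[:2] for p in c[:,0]]);print(' wood',c[:,0].mean(0).round(),np.round(circ(P),1))
snap('side','s4')
```

```text
[ 515.76130753 -160.78961456   77.04150528] [-0.72239804  7.68031604  7.3486637 ]
ring 2434 (np.float64(515.924458678879), np.float64(-177.18323698296814), np.float64(55.39503326427977))
 wood [322. 224.] [ 522.9 -160.8   33. ]
 wood [322. 285.] [ 490.5 -160.7   16.6]
```

View pics/w4.png

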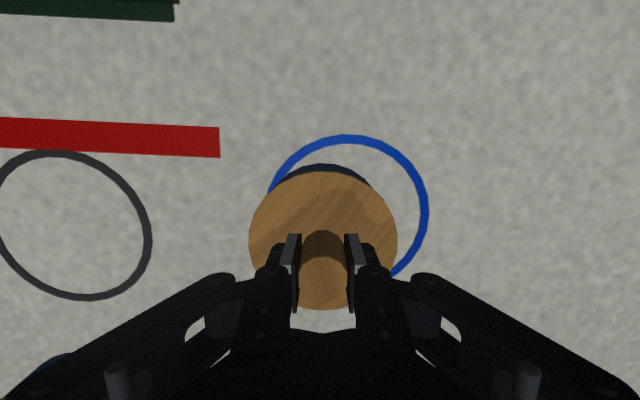

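View pics/s4.png

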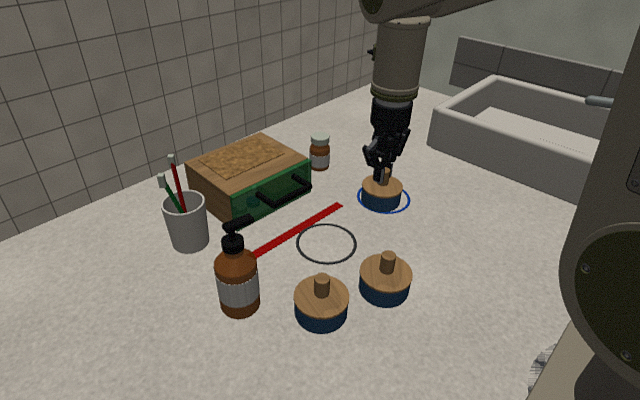

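Upright jar, 16 mm short of the ring centre (ring px about (350,210)). I'll go the last 16 mm, wait, then release.

Call:
{"fn": "drive_tool", "kwargs": {
  "moves": [
    [[0, -3, 0], 0],
    [[0, -6, 0], 0],
    [[0, -9, 0], 0],
    [[0, -12, 0], 0],
    [[0, -14, 0], 0],
    [[0, -16, 0], 0],
    [[0, -16, 0], 0],
    [[0, -16, 0], 0]
  ]
}}

```text
time: 7.88
tool_pos: [515.8, -177.1, 77.0]
tcp_rot: [-179.9, -0.1, 0.0]
ft_force: [0.7, 4.5, 6.7]
finger_gap: 22.0
```

Call:
{"fn": "drive_tool", "kwargs": {
  "moves": [
    [[0, 0, 0], 0],
    [[0, 0, 0], 0],
    [[0, 0, 0], 0],
    [[0, 0, 0], 0],
    [[0, 0, 0], 0],
    [[0, 0, 0], 0],
    [[0, 0, 1], 0],
    [[0, 0, 2], 0]
  ],
  "fingers": 55
}}

```text
time: 8.55
tool_pos: [514.9, -178.0, 78.2]
tcp_rot: [-180.0, 0.0, -0.0]
ft_force: [-0.0, -0.4, 0.5]
finger_gap: 54.8
```

Call:
{"fn": "drive_tool", "kwargs": {
  "moves": [
    [[0, 0, 5], 0],
    [[0, 0, 10], 0],
    [[0, 0, 18], 0],
    [[0, 0, 28], 0],
    [[0, 0, 40], 0],
    [[0, 0, 52], 0],
    [[0, 0, 64], 0],
    [[0, 0, 75], 0]
  ]
}}

```text
time: 9.22
tool_pos: [515.4, -178.2, 155.4]
tcp_rot: [180.0, -0.1, 0.0]
ft_force: [-0.4, 0.2, -0.4]
finger_gap: 55.2
```

Run:
```python
from h import *
print(r.sense()['tool_pos'],r.sense()['ft_force'])
s=snap('wrist','w5');h=masks(s);H,S,V=[h[...,i].astype(int) for i in range(3)]
bl=(H>105)&(H<125)&(S>120)&(V>50)
p=np.argwhere(bl)[:,::-1];P=np.array([cast(s,q,0)[:2] for q in p]);d=np.hypot(*(P-[516,-177.3]).T);k=(d>50)&(d<62);print('ring',k.sum(),circ(P[k]))
wood=(H>8)&(H<20)&(S>80)&(V>70)
for c in contours(wood,200)[:3]:
    P=np.array([cast(s,p,46)[:2] for p in c[:,0]]);print(' wood',c[:,0].mean(0).round(),np.round(circ(P),1))
```

```text
[ 515.44237727 -178.15846304  155.36209066] [-0.43573337  0.17132502 -0.35740902]
ring 1473 (np.float64(515.478163196144), np.float64(-176.7996968932353), np.float64(55.73306074580581))
 wood [321. 204.] [ 514.8 -177.3   41.7]
 wood [ 70. 334.] [383.9  50.7  21.3]
 wood [  5. 328.] [399.2 121.   20.3]
```

View pics/w5.png

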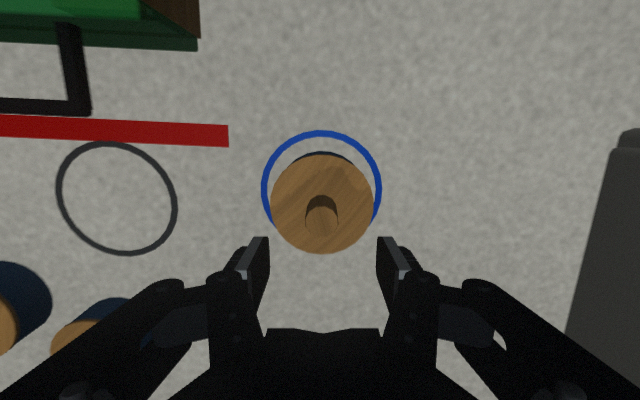

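The jar stands in the blue ring, let go (lid centre 514.8,-177.3 against ring 515.5,-176.8). Now over to the bar.

Call:
{"fn": "drive_tool", "kwargs": {
  "moves": [
    [[5, 15, 0], 7],
    [[10, 30, 0], 14],
    [[16, 45, 0], 21],
    [[22, 60, 0], 28],
    [[28, 75, 0], 35],
    [[34, 90, 0], 42],
    [[40, 105, 0], 49],
    [[46, 120, 0], 56]
  ],
  "fingers": 38
}}

```text
time: 9.93
tool_pos: [561.2, -57.2, 153.5]
tcp_rot: [180.0, -0.0, 56.3]
ft_force: [0.4, -0.4, -0.1]
finger_gap: 38.2
```

Call:
{"fn": "drive_tool", "kwargs": {
  "moves": [
    [[5, 15, 0], 7],
    [[10, 30, 0], 14],
    [[16, 45, 0], 21],
    [[22, 60, 0], 28],
    [[28, 75, 0], 31],
    [[32, 86, 0], 31],
    [[32, 86, 0], 31],
    [[32, 86, 0], 31]
  ]
}}

```text
time: 10.6
tool_pos: [592.9, 28.2, 153.2]
tcp_rot: [-180.0, 0.0, 86.9]
ft_force: [-0.2, 0.2, -0.8]
finger_gap: 37.6
```

Run:
```python
from h import *
print(r.sense()['tool_pos'],r.sense()['tcp_rot'],r.sense()['finger_gap'])
s=snap('wrist','w6')
print(proj(s,(592.5,27.5,78)),proj(s,(587.5,27.5,78)),proj(s,(597.5,27.5,78)))
h=masks(s);H,S,V=[h[...,i].astype(int) for i in range(3)]
red=((H<6)|(H>174))&(S>180)&(V>90)
for c in contours(red,200):
    P=np.array([cast(s,p,0)[:2] for p in c[:,0]]).astype(np.float32); print('red',cv2.minAreaRect(P))
snap('scene','sc6')
```

```text
[592.94130989  28.22178853 153.23660478] [-1.79981916e+02  1.77020127e-02  8.69419989e+01] 37.6320912158849
[320.13037623 218.30479647] [313.03182076 218.66282013] [327.23365241 217.94653471]
red ((574.31640625, 28.079864501953125), (239.1194610595703, 19.610944747924805), 87.3297348022461)
```

View pics/w6.png

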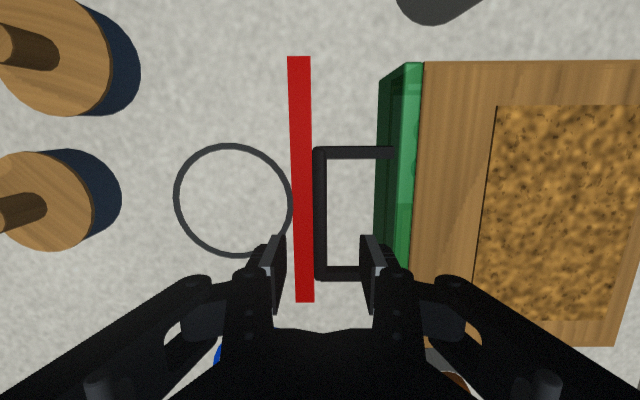

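View pics/sc6.png

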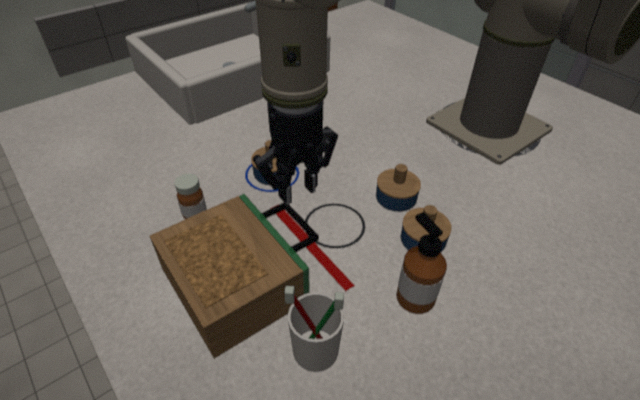

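The bar (cols 314–326 at row 214) lies midway between the fingers, as predicted (320,218). Descending and gripping.

Call:
{"fn": "drive_tool", "kwargs": {
  "moves": [
    [[0, 0, -14], 0],
    [[0, 0, -28], 0],
    [[0, 0, -42], 0],
    [[0, 0, -54], 0],
    [[0, 0, -64], 0],
    [[0, 0, -72], 0],
    [[0, 0, -78], 0],
    [[0, 0, -78], 0]
  ]
}}

```text
time: 11.37
tool_pos: [592.0, 28.0, 73.6]
tcp_rot: [-179.9, 0.0, 87.0]
ft_force: [0.1, 0.6, -0.2]
finger_gap: 37.7
```

Call:
{"fn": "drive_tool", "kwargs": {
  "moves": [
    [[0, 0, 0], 0],
    [[0, 0, 0], 0],
    [[0, 0, 0], 0],
    [[0, 0, 0], 0],
    [[0, 0, 0], 0],
    [[0, 0, 0], 0],
    [[0, 0, 0], 0],
    [[0, 0, 0], 0]
  ],
  "fingers": 0,
  "squeeze": 80
}}

```text
time: 12.03
tool_pos: [591.0, 28.2, 75.9]
tcp_rot: [-179.7, 0.0, 87.0]
ft_force: [-15.1, -1.0, 11.1]
finger_gap: 8.6
```

Run:
```python
from h import *
print({k:np.round(v,2) for k,v in r.sense().items()})
s=snap('wrist','w7')
```

```text
{'time': np.float64(12.03), 'joint_pos': array([-2.230e+00,  1.514e+01,  9.584e+01, -1.000e-02,  6.928e+01,
        7.500e-01]), 'qd': array([-0.04,  0.03,  0.05,  0.03, -0.01,  0.  ]), 'joint_efforts': array([ -0.52, -56.24, -48.62,   0.22,  -5.01,   0.13]), 'tool_pos': array([591.03,  28.19,  75.93]), 'tcp_rot': array([-1.7974e+02,  2.0000e-02,  8.7030e+01]), 'ft_force': array([-15.14,  -0.99,  11.1 ]), 'wrist_torque': array([0.03, 2.28, 0.1 ]), 'finger_gap': np.float64(8.58)}
```

View pics/w7.png

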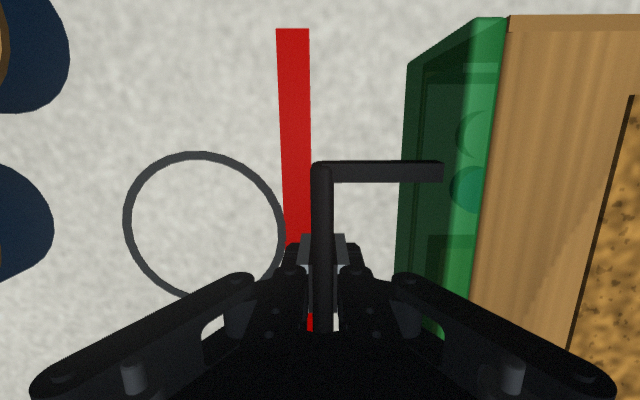

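Gripped (gap 8.6, bar between pads at about (322,240)). Pulling about 67 mm along the organiser's -x.

Call:
{"fn": "drive_tool", "kwargs": {
  "moves": [
    [[-3, 0, 0], 0],
    [[-7, 0, 0], 0],
    [[-11, 1, 0], 0],
    [[-15, 1, 0], 0],
    [[-19, 1, 0], 0],
    [[-23, 1, 0], 0],
    [[-27, 1, 0], 0],
    [[-31, 1, 0], 0]
  ]
}}

```text
time: 12.75
tool_pos: [563.3, 29.4, 76.0]
tcp_rot: [179.8, -0.0, 87.0]
ft_force: [6.8, 2.9, -7.8]
finger_gap: 8.3
```

Call:
{"fn": "drive_tool", "kwargs": {
  "moves": [
    [[-4, 0, 0], 0],
    [[-9, 0, 0], 0],
    [[-14, 1, 0], 0],
    [[-19, 1, 0], 0],
    [[-24, 1, 0], 0],
    [[-29, 1, 0], 0],
    [[-34, 2, 0], 0],
    [[-37, 2, 0], 0]
  ]
}}

```text
time: 13.42
tool_pos: [526.4, 31.2, 76.0]
tcp_rot: [179.7, -0.0, 87.0]
ft_force: [8.2, 0.7, -8.4]
finger_gap: 8.9
```

Run:
```python
from h import *
print({k:np.round(v,2) for k,v in r.sense().items() if k in('tool_pos','ft_force','wrist_torque','finger_gap','tcp_rot')})
snap('wrist','w8');snap('side','s8');snap('scene','sc8')
```

```text
{'tool_pos': array([526.41,  31.17,  76.02]), 'tcp_rot': array([ 1.7975e+02, -1.0000e-02,  8.7010e+01]), 'ft_force': array([ 8.24,  0.65, -8.36]), 'wrist_torque': array([ 0.21, -1.2 ,  0.14]), 'finger_gap': np.float64(8.93)}
```

View pics/w8.png

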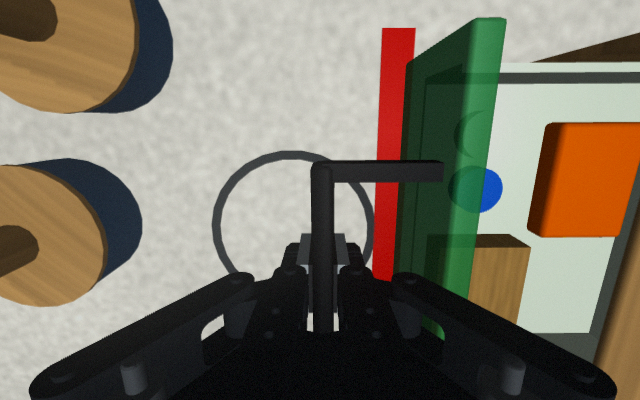

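View pics/sc8.png

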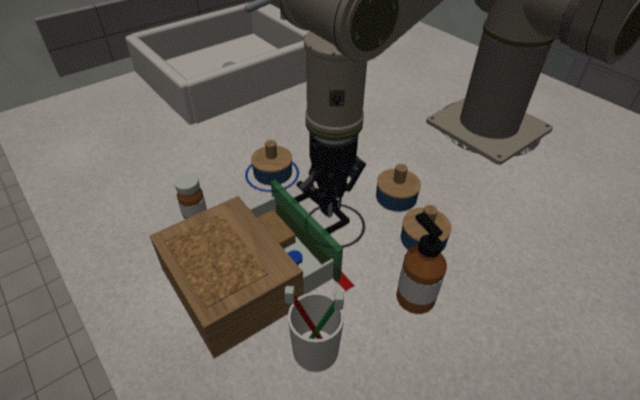

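View pics/s8.png

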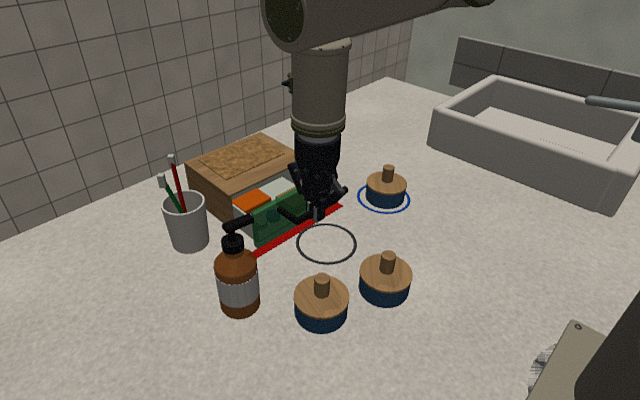

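The drawer is out and its face stands on the strip (wrist: panel foot col about 408 at row 65, strip cols 381–413). I'll measure the offset.

Run:
```python
from h import *
import pickle
s=pickle.load(open('pics/w8.pkl','rb'))
im=s['pixels'];h=masks(s);H,S,V=[h[...,i].astype(int) for i in range(3)]
red=((H<6)|(H>174))&(S>150)&(V>90)
gr=(H>50)&(H<90)&(S>60)
th=np.radians(-2.67); ox=np.array([np.cos(th),np.sin(th)]); c0=np.array([574.35,28.08])
for v in [80,100,120,140,200,220,240]:
    rr=np.where(red[v])[0]; 
    if len(rr)==0: continue
    e=rr.max()+1
    print(v,'red',rr.min(),rr.max(),'left edge',round((cast(s,(rr.min()-.5,v),0)[:2]-c0)@ox,1),'foot z0/2/4',[round((cast(s,(e-.5,v),z)[:2]-c0)@ox,1) for z in (0,2,4)])
# bar
for v in [200,215]:
    d=np.where(V[v,290:360]<70)[0]+290; print('bar',d.min(),d.max(),[round((cast(s,(u,v),78)[:2]-c0)@ox,1) for u in (d.min()-.5,d.max()+.5)])
cv2.imwrite('pics/c8.png',cv2.resize(im[0:290,360:530,::-1],None,fx=2,fy=2,interpolation=3))
for f,(y0,y1,x0,x1) in {'side':(170,270,200,360),'scene':(170,300,240,370)}.items():
    t=pickle.load(open('pics/'+{'side':'s8','scene':'sc8'}[f]+'.pkl','rb'))['pixels']
    cv2.imwrite(f'pics/c8{f}.png',cv2.resize(t[y0:y1,x0:x1,::-1],None,fx=4,fy=4,interpolation=3))
```

```text
80 red 380 404 left edge -10.3 foot z0/2/4 [np.float64(5.3), np.float64(4.8), np.float64(4.2)]
100 red 379 403 left edge -10.4 foot z0/2/4 [np.float64(5.5), np.float64(4.9), np.float64(4.4)]
120 red 379 402 left edge -9.9 foot z0/2/4 [np.float64(5.7), np.float64(5.1), np.float64(4.6)]
140 red 378 400 left edge -10.0 foot z0/2/4 [np.float64(5.2), np.float64(4.6), np.float64(4.1)]
200 red 375 397 left edge -10.3 foot z0/2/4 [np.float64(5.7), np.float64(5.2), np.float64(4.7)]
220 red 374 395 left edge -10.4 foot z0/2/4 [np.float64(5.2), np.float64(4.7), np.float64(4.2)]
240 red 373 394 left edge -10.5 foot z0/2/4 [np.float64(5.4), np.float64(4.9), np.float64(4.4)]
bar 311 333 [np.float64(-51.7), np.float64(-42.0)]
bar 311 333 [np.float64(-51.8), np.float64(-42.0)]
```

View pics/c8.png

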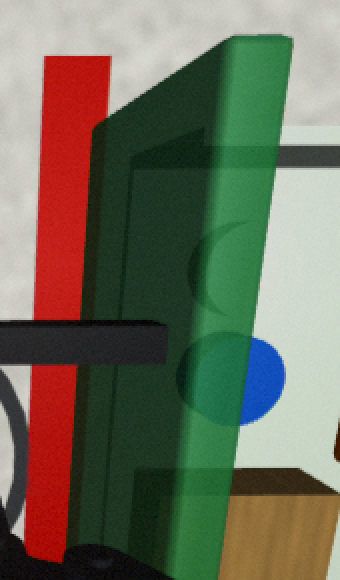

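View pics/c8side.png

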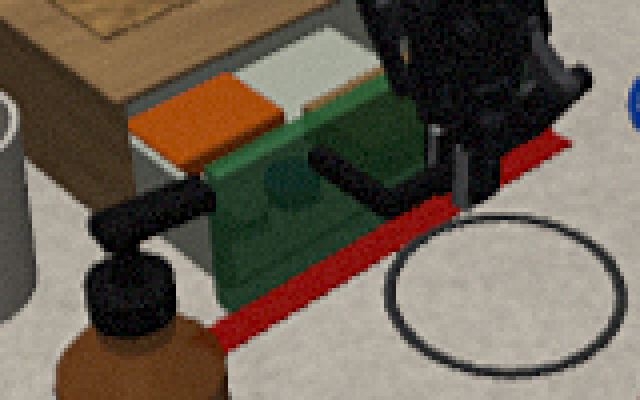

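Face at about +2 to +5 mm from the centre line by three estimates (TCP 1.8, bar 3.1, panel foot 4–5). I'll pull 3 mm more.

Call:
{"fn": "drive_tool", "kwargs": {
  "moves": [
    [[-1, 0, 0], 0],
    [[-2, 0, 0], 0],
    [[-3, 0, 0], 0],
    [[-3, 0, 0], 0],
    [[-3, 0, 0], 0],
    [[-3, 0, 0], 0],
    [[-3, 0, 0], 0],
    [[-3, 0, 0], 0]
  ]
}}

```text
time: 14.23
tool_pos: [523.7, 31.3, 76.0]
tcp_rot: [179.8, -0.0, 87.0]
ft_force: [7.7, 1.6, -7.5]
finger_gap: 8.3
```

Run:
```python
from h import *
st=r.sense();print({k:np.round(v,2) for k,v in st.items() if k in('time','tool_pos','ft_force','finger_gap','qd')})
s=snap('wrist','w9');h=masks(s);H,S,V=[h[...,i].astype(int) for i in range(3)]
red=((H<6)|(H>174))&(S>150)&(V>90)
th=np.radians(-2.67); ox=np.array([np.cos(th),np.sin(th)]); c0=np.array([574.35,28.08])
for v in [100,220]:
    rr=np.where(red[v])[0]; print(v,[round((cast(s,(rr.max()+.5,v),z)[:2]-c0)@ox,1) for z in (0,6)])
d=np.where(V[210,290:360]<70)[0]+290; print('bar',[round((cast(s,(u,210),78)[:2]-c0)@ox,1) for u in (d.min()-.5,d.max()+.5)])
b=snap('scene','sc9');h=masks(b);H,S,V=[h[...,i].astype(int) for i in range(3)]
wood=(H>8)&(H<20)&(S>80)&(V>70)
for n in ('sc0','scene0'):
    import pickle,os
    if os.path.exists(f'pics/{n}.pkl'):
        a=pickle.load(open(f'pics/{n}.pkl','rb'))
        df=np.abs(a['pixels'].astype(int)-b['pixels']).sum(2)
        for nm,(x0,x1,y0,y1) in dict(soap=(395,450,215,312),cup=(283,345,290,368),pill=(172,205,172,215)).items(): print(nm,df[y0:y1,x0:x1].mean())
for c in contours(wood,150):
    m=c[:,0].mean(0)
    if 240<m[0]<305 and 130<m[1]<190:
        P=np.array([cast(b,p,46)[:2] for p in c[:,0]]);print('jar',m,circ(P))
```

```text
{'time': np.float64(14.23), 'qd': array([ 0.02,  0.04,  0.07, -0.05, -0.04, -0.03]), 'tool_pos': array([523.73,  31.3 ,  76.01]), 'ft_force': array([ 7.69,  1.59, -7.5 ]), 'finger_gap': np.float64(8.28)}
100 [np.float64(2.8), np.float64(1.2)]
220 [np.float64(2.6), np.float64(1.0)]
bar [np.float64(-54.4), np.float64(-44.7)]
soap 15.441611996251172
cup 14.981596360628618
pill 15.909090909090908
jar [271.14851485 157.23762376] (np.float64(515.046910256717), np.float64(-170.60719116536393), np.float64(43.211984862108245))
```

View pics/sc9.png

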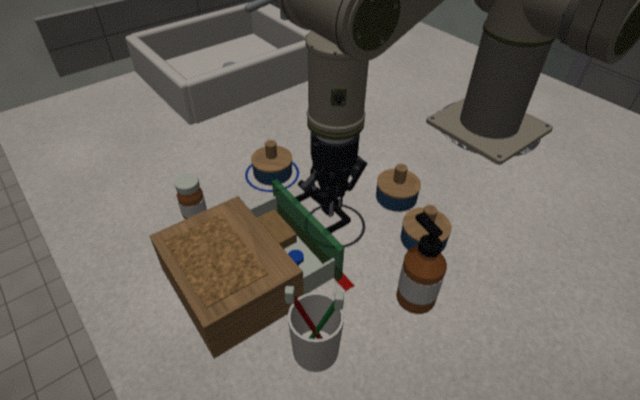

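The face is within about 2 mm of the line, the jar stands in the blue ring (scene 271,165) and the bystanders haven't moved (differences at noise level). Handing in.

```bash
python3 -c "
from bench import r
print(r.hand_in())"
```

```text
the job is handed in; nothing more can be done
None
```

I slid the blue jar by its knob from the grey ring into the blue ring and let go. Then I gripped the drawer's black bar, pulled it out about 67 mm and handed in at about 14 s, still holding it. The hand-in gave no verdict.

What the last checks showed:
- **Jar:** the wrist camera put it under 2 mm from the blue ring's centre after release, with the drawer still shut. The last scene picture still shows it upright in the ring.
- **Drawer face:** three estimates put it between about -1 and +3 mm of the strip's centre line, against a limit of 11 mm. They differ by a few mm because the height of the panel's foot isn't known and the calibration is only good to about 2 mm.
- **Grip:** the bar was in the fingers with an 8.3 mm opening, an 80 N squeeze set, and about 8 N of spring pull felt at the wrist. The arm was still.
- **Bystanders:** the soap bottle, brush cup and pill jar had not visibly moved from the first picture.

One reading disagreed. The scene camera put the jar about 6 mm further along y than the wrist camera did. That camera showed the same 6 mm offset before the jar was moved, so I took it as measurement bias.

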